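# Close the vial case: flap down, then cover

### The arm

A 6-joint arm with a two-finger parallel gripper is mounted at the origin on the work surface. World frame = base frame: x ahead of the robot, y to its left, z up, the work surface at z = 0. Lengths are in mm, angles in rad, forces in N, time in s.
With the tool pointing down it reaches from about 350 to 975 mm from the base axis. Payload 7.1 kg.
Tool frame: the origin (TCP) lies on the centre line of the jaws, within the pads' length; the fingertips stand 17 mm ahead of it and the grasp point (between the pads) lies 2 mm behind it; z points along the fingers, y is the direction in which the jaws open and shut (so a half turn about z gives the same grasp; the last joint's range is limited). The gripper opens to 88 mm and grips with 3 to 60 N. Pads are 20 mm wide; open, the fingers measure 115 mm over their backs; the gripper's body (75 mm by 178 mm) begins 61 mm behind the grasp point.
Start: joints at [-1.19, 0.423, 1.63, -0, 1.089, -0.019], TCP at [243.287, -575.688, 239.675] pointing down, gripper open.
Joint ranges: [-3, 3], [-0.9, 2.11], [0.09, 2.58], [-1.31, 4.45], [0.11, 2.69], [-2.54, 2.54]. Speed limits (rad/s): [2.39, 2.39, 3.01, 3.14, 3.14, 3.14].

### API

Orientations are given as a rotation vector (axis times angle).
In Python, from workcell import ctrl, imaging, workorder gives the robot as it stands. The module is installed in compiled form; this text tells all that it offers.
- The arm moves only by the shell command python3 -m crank 'ROWS' [OPENING]. ROWS is JSON, a list of rows, each an object with "travel": the shift along the tool's x, y, z as a fraction of full scale, a list of three; "turn": the turn about the tool's z as a fraction of full scale. In form: [{"travel": [dx, dy, dz], "turn": turn}, ...]. A call has 1 to 20 rows; each row shifts and turns the pose as measured when the row begins, along the tool's axes as they then stand; what a row does not reach is not made up. Full scale, the value 1, is 5 cm for a shift and 0.1 rad for a turn. A row lasts 1/10 s, in which the tool goes at most 50 mm and 8.59 degrees, less where a joint would pass 70% of its speed; a pose out of reach is approached as far as the arm can. A call with a number of a shift or a turn outside -1 to 1 is refused whole. A call with a gripper value outside its range is refused whole. OPENING is the gripper command: -1 is shut, 1 is fully open, values between are in proportion, set as the call begins (- or left out, the last holds). The fingers move at their own pace and stop on an object; the grip force is fixed at half the most. Time passes only in rows, so rows that do not move let the fingers close. It gives the time, the measured TCP pose, the force and the opening at its end, in the units of the state.
- ctrl.get_obs(): the state, without advancing time (a new reading comes with each control period).
- imaging.get_image(name): name is "scene" or "top"; returns the picture (480x640x3 uint8, blue, green, red); there is no depth.
- imaging.camera_info(name): a dict with "camera_matrix" (3x3 intrinsics, pixels), "rvec" (rotation vector, rad) and "tvec" (3), from world to camera coordinates, as OpenCV has them. Camera axes: x right, y down, z forward; pixel columns grow to the right and rows downward; lengths in mm; the calibration is good to about 2 mm. A picture is of the moment at which its call begins. camera_info takes no time and is no camera call.
- workorder.close_job(): hands the job in, once; it reports no verdict.
The state is a dict: "t": time; "qpos": joint angles; "qvel": joint speeds; "joint_torque": joint torques, N m; "ee_pos": TCP position; "orientation": TCP orientation; "ft_force": force on the tool from outside, world axes, zero at the start; "moment": the same for the moment, N m; "width": finger opening in mm.
Only numpy, scipy, OpenCV 4.12 (cv2) and the standard library are available. Lean on these libraries where they do the work, as an engineer would, in place of code of your own. Each camera call takes 0.05 s, during which the arm holds its last target.

### The job

Close up the grey vial case on the bench: first push the upright metal flap inside it down until it lies flat over the vials, then swing the hinged cover over and press it fully shut. Only push on the outer faces, with the fingertips or the outside of the fingers: grip nothing, keep the fingers off the foam-lined inner faces, and leave the jar, beaker and bottle around the case standing where they are.

Things in the scene. Friction and masses are not known exactly. Their poses are not given: they have to be found in the camera images.
- case: Open grey plastic case, fixed to the bench, 220 mm along its x, 180 mm along its y, 75 mm high, walls 6 mm. Origin: centre of its underside, on the bench; z up. The cover's hinge runs along its whole +y rim; the flap's hinge runs parallel to it inside the case, nearer the -y wall. A rack of small vials (tops below 47 mm) stands fixed under the flap. Two latch stubs stand out 14 mm from the end walls (x = -110 and +110 mm).
- flap_hinge (a point): Middle of the flap's hinge line, at (0, -60, 55) mm in the case's frame; the line runs along the case's x. Axes are the case's.
- flap_edge (a point): Middle of the flap's free edge, 90 mm from its hinge line. The flap is an aluminium plate 120 mm (along the case's x) by 90 mm by 6 mm. Folded, its upper face lies 61 mm above the bench, 14 mm below the case's rim, and its edge points to the case's +y.
- flap (a joint): Angle of the flap, rad: 0 = folded flat over the vials (its stop), about 1.57 = upright; it starts between 1.35 and 1.75 and can go to 1.85. Its stiff hinge leaves it wherever it is put (it does not fall); about 0.08 N m turns it. It folds towards the case's +y, so push its -y face (the bare one, which ends on top).
- flap_pad (a point): Face centre of the foam pad, 96 x 68 x 6 mm, on the flap's inner face: the +y face when upright, the underside when folded. It begins 10 mm from the hinge line. Not to be touched by the fingers. Axes: y along the flap to its free edge, z from the pad through the plate to the bare face (12 mm from this point).
- cover_hinge (a point): Middle of the cover's hinge line, at (0, 90, 75.5) mm in the case's frame; the line runs along the case's x. Axes are the case's.
- cover_edge (a point): Middle of the cover's free edge, 180 mm from its hinge line. The cover is a grey plastic plate 220 mm (along the case's x) by 180 mm by 8 mm (9.5 mm in its raised middle field). Shut, it lies on the case's rim with its top 85 mm above the bench; upright, its edge stands about 255 mm above the bench.
- cover (a joint): Angle of the cover, rad: 0 = shut flat on the rim (its stop), about 1.57 = upright; it starts between 1.55 and 1.85 (leaning outwards above 1.57) and can go to 2.0. Its stiff hinge leaves it wherever it is put (it does not fall shut); about 0.42 N m turns it. It shuts towards the case's -y, so push its +y face (the outer one, which ends on top) and press it down at the end.
- cover_pad (a point): Face centre of the foam pad, 180 x 140 x 6 mm, on the cover's inner face: the -y face when upright, the underside when shut. It begins 20 mm from the hinge line. Not to be touched by the fingers. Axes: y from the free edge towards the hinge, z from the pad through the plate to the outer face (14 to 15.5 mm from this point).
- sample_jar: Loose amber glass jar, diameter 56 mm, 85 mm high, standing beside the case. Origin: centre of its underside. Leave standing.
- beaker: Loose glass beaker, diameter 68 mm, 85 mm high, standing beside the case. Origin: centre of its underside. Leave standing.
- wash_bottle: Loose white plastic bottle, diameter 52 mm, 115 mm high, standing beside the case. Origin: centre of its underside. Leave standing.
Not all that is in view belongs to the job. What is shaped like the wash_bottle but blue is not meant.

How it is judged (in metres and radians):
On the way, in this order (a step that is already met when the one before it is completed fails the run):
1. the flap is folded flat over the vials while the cover still stands open (value of joint flap below 0.06 rad and value of joint cover above 1 rad), for 0.2 s.
2. the cover is shut over it (value of joint cover below 0.04 rad and value of joint flap below 0.06 rad), for 0.2 s.
At the end, for the whole second after the job is handed in: The flap lies flat (within 0.06 rad of its stop), the cover is shut (within 0.04 rad of its stop, about 7 mm at its edge) and at rest, and jar, beaker and bottle stand upright within 25 mm of where they began (all of step 2 and velocity of joint cover between -0.02 and 0.02 rad/s and distance of each of sample_jar, beaker, wash_bottle from where it was at the start of the episode below 0.025 m and angle between each of sample_jar, beaker, wash_bottle's own z axis and vertical below 0.2 rad); the robot touches nothing.
It fails at once if the cover was swung down onto the flap while the flap still stood up (value of joint cover below 0.8 rad and value of joint flap above 0.3 rad).
It fails at once if the flap was gripped: fingers pressed on the foam of its inner face (contact force between the fingers and flap_c1 above 1 N).
It fails at once if the cover was gripped: fingers pressed on the foam of its inner face (contact force between the fingers and cover_c1 above 1 N).
It fails at once if the jar, beaker or bottle was shoved, lifted or tipped (distance of any of sample_jar, beaker, wash_bottle from where it was at the start of the episode above 0.025 m or angle between any of sample_jar, beaker, wash_bottle's own z axis and vertical above 0.2 rad).
It also fails if it takes over 54 s, if anything falls off the work surface, if the arm or the gripper's body presses on something with over 40 N, if the wrist force passes 120 N, or if a joint passes its speed limit or range.

## Working session

There is one attempt and no reset: what is moved stays moved. The work goes in short steps, Python scripts to look and compute and a shell command to move; the robot and the scene stay as the last step left them, time stands still between calls to the robot, and variables do not carry over. Pictures are saved under pics/ and viewed, and the job is handed in when it is done.

```bash
mkdir -p pics; ls; python3 - <<'E'
from workcell import ctrl, imaging
import cv2
print(ctrl.get_obs())
for n in("scene","top"):
    cv2.imwrite(f"pics/{n}0.png",imaging.get_image(n)); print(imaging.camera_info(n))
E
```

```text
pics
{'t': 0.0, 'qpos': array([-1.19001963e+00,  4.23831163e-01,  1.63068036e+00, -1.23263327e-05,
        1.08860455e+00, -1.90005409e-02]), 'qvel': array([-1.08317671e-03, -6.97479737e-04, -1.20972502e-03, -1.14710072e-05,
        5.04089096e-04,  5.75987633e-04]), 'joint_torque': array([-9.42471888e-05, -5.44628763e+01, -2.73667163e+01,  6.43125409e-02,
        2.25702964e-02, -1.22394067e-04]), 'ee_pos': array([ 243.08221232, -575.21796743,  238.91151085]), 'orientation': array([-3.07757084e+00, -6.23506799e-01,  4.47161154e-04]), 'ft_force': array([0.66166063, 0.50958873, 0.82286501]), 'moment': array([0.02703244, 0.05296263, 0.04085822]), 'width': 87.61405040705453}
{'camera_matrix': array([[504.99088975,   0.        , 316.01167849],
       [  0.        , 504.99088975, 238.68452819],
       [  0.        ,   0.        ,   1.        ]]), 'rvec': array([ 2.09975706,  1.57933056, -0.49081794]), 'tvec': array([-220.65307257, -443.04667791, 1450.4354438 ])}
{'camera_matrix': array([[491.09331839,   0.        , 319.43763916],
       [  0.        , 491.09331839, 237.41506427],
       [  0.        ,   0.        ,   1.        ]]), 'rvec': array([ 2.14067338, -2.07236863,  0.23275169]), 'tvec': array([ 38.24649832, 631.34046028, 885.82438905])}
```

View pics/scene0.png

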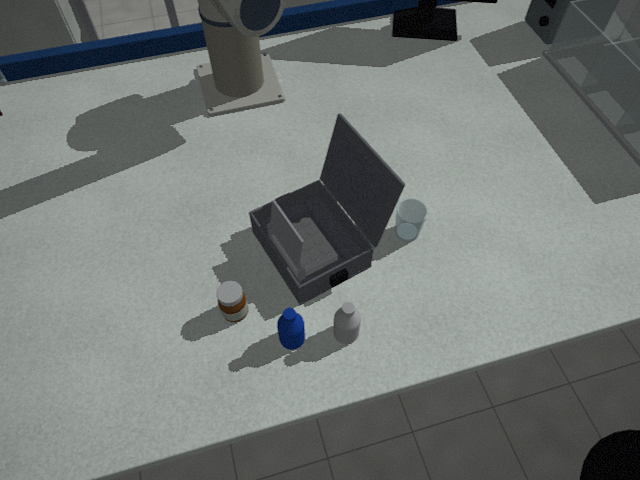

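View pics/top0.png

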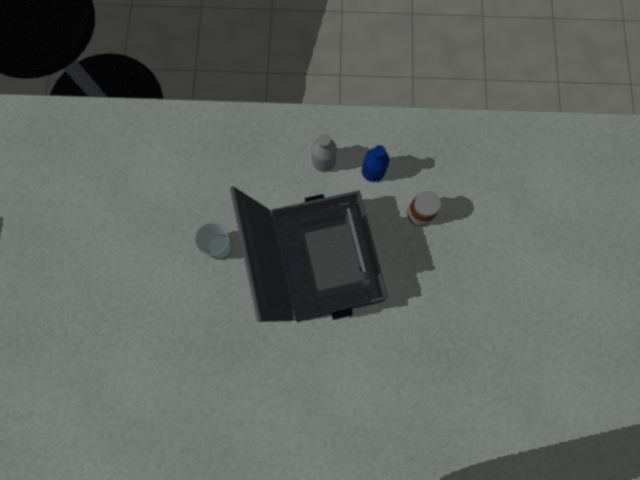

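The two views show the open case at top (330,257), with its cover standing on the left and its flap plate at about (357,240). Around it are:
- the jar, top (425,207)
- the white bottle, top (324,153)
- the blue decoy, top (376,163), to be left alone
- the beaker, top (213,240)

The case is the only hinged box. I'll check it in a close crop.

```bash
python3 - <<'E'
import cv2
i=cv2.imread("pics/top0.png")[170:340,180:400]
i=cv2.convertScaleAbs(i,alpha=1.8,beta=10)
cv2.imwrite("pics/topc.png",cv2.resize(i,None,fx=3.5,fy=3.5,interpolation=cv2.INTER_CUBIC))
i=cv2.imread("pics/scene0.png")[105:310,230:440]
i=cv2.convertScaleAbs(i,alpha=1.8,beta=10)
cv2.imwrite("pics/scenec.png",cv2.resize(i,None,fx=2.9,fy=2.9,interpolation=cv2.INTER_CUBIC))
E
```

```text
(no output)
```

View pics/topc.png

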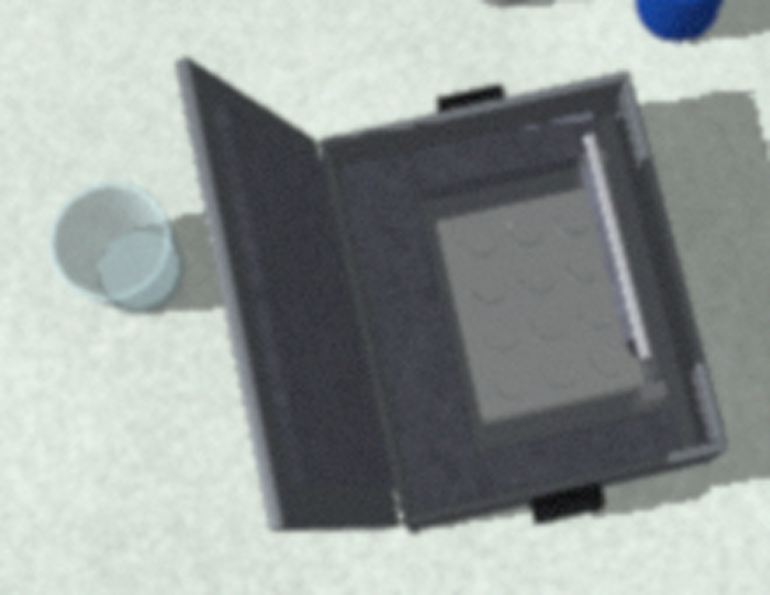

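View pics/scenec.png

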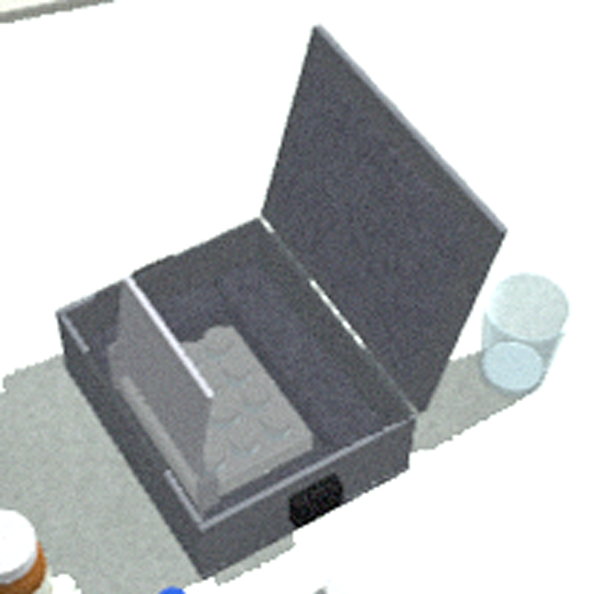

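```bash
cat > h.py <<'E'
import numpy as np, cv2
from workcell import imaging
def cam(n):
    c=imaging.camera_info(n); K=np.array(c["camera_matrix"]);R=cv2.Rodrigues(np.array(c["rvec"]))[0];t=np.array(c["tvec"]).ravel()
    return K,R,t
def ray(n,p):
    K,R,t=cam(n); d=R.T@np.linalg.inv(K)@np.array([p[0],p[1],1.]); return -R.T@t,d
def plane(n,p,z):
    o,d=ray(n,p); return o+d*(z-o[2])/d[2]
def tri(pt,ps):
    P=[]
    for n in("top","scene"):
        K,R,t=cam(n);P.append(K@np.c_[R,t])
    X=cv2.triangulatePoints(P[0],P[1],np.array(pt,float).reshape(2,1),np.array(ps,float).reshape(2,1)).ravel()
    return X[:3]/X[3]
T=lambda u,v:(180+u/3.5,170+v/3.5)
S=lambda u,v:(230+u/2.9,105+v/2.9)
E
python3 - <<'E'
from h import *
np.set_printoptions(precision=1,suppress=True)
print("rim top",*[plane("top",T(*p),75) for p in((320,143),(628,73),(722,452),(410,530))])
print("rim scene",*[plane("scene",S(*p),75) for p in((60,315),(203,525),(414,412),(263,217))])
print("cov",tri(T(183,60),S(504,233)),tri(T(275,527),S(318,27)))
print("flap",tri(T(588,137),S(212,397)),tri(T(645,357),S(130,280)))
for n,p,z in(("jar",(427,203),85),("beak",(213,238),85),("bot",(325,140),115),("blue",(379,152),115)): print(n,plane("top",p,z))
for n,p,z in(("jar",(231,291),85),("beak",(411,209),85),("bot",(348,308),115),("blue",(290,314),115)): print(n,plane("scene",p,z))
print("beak base",plane("top",T(140,272),0))
E
```

```text
rim top [678.5 154.2  75. ] [725.2 -17.2  75. ] [513.7 -70.8  75. ] [467.   95.1  75. ]
rim scene [521.9 -67.2  75. ] [724.2 -10.5  75. ] [677.7 158.   75. ] [472.2 105.7  75. ]
cov [669.  202.9 247. ] [458.6 147.9 247.3]
flap [668.3  10.7 142.3] [554.7 -19.5 140. ]
jar [ 701.6 -148.1   85. ]
beak [618.4 261.7  85. ]
bot [812.8  54.  115. ]
blue [791.6 -50.6 115. ]
jar [ 702.9 -142.9   85. ]
beak [614.2 267.   85. ]
bot [814.3  57.7 115. ]
blue [796.5 -47.3 115. ]
beak base [616.4 264.5   0. ]
```

```bash
cat >> h.py <<'E'
YAW=0.262; C0=np.array([597.5,43.])
from workcell import ctrl
def st():
    o=ctrl.get_obs(); d=np.array(o["ee_pos"])[:2]-C0; c,s=np.cos(YAW),np.sin(YAW)
    R=cv2.Rodrigues(np.array(o["orientation"]))[0]
    print("t%.2f case x %.1f y %.1f z %.1f | toolyaw-casey %.3f zaxis"%(o["t"],c*d[0]+s*d[1],-s*d[0]+c*d[1],o["ee_pos"][2],np.arctan2(R[1,0],R[0,0])-YAW-np.pi/2),R[:,2].round(3),"F",np.round(o["ft_force"],1),"w",round(o["width"],1))
def case(p): 
    d=np.array(p)[:2]-C0;c,s=np.cos(YAW),np.sin(YAW);return np.round([c*d[0]+s*d[1],-s*d[0]+c*d[1],p[2]],1)
E
python3 -c "from h import *;st()"
python3 -m crank '[{"travel":[0,0,0],"turn":-1},{"travel":[0,0,0],"turn":-1},{"travel":[0,0,0],"turn":-1},{"travel":[0,0,0],"turn":-1},{"travel":[0,0,0],"turn":-1},{"travel":[0,0,0],"turn":-1},{"travel":[0,0,0],"turn":-1},{"travel":[0,0,0],"turn":-1},{"travel":[0,0,0],"turn":-1},{"travel":[0,0,0],"turn":-1},{"travel":[0,0,0],"turn":-1},{"travel":[0,0,0],"turn":-1},{"travel":[0,0,0],"turn":-1},{"travel":[0,0,0],"turn":-1}]' -1
python3 -c "from h import *;st()"
```

```text
t0.10 case x -502.4 y -505.4 z 239.0 | toolyaw-casey -1.433 zaxis [-0.     0.001 -1.   ] F [-0.  -0.1 -0. ] w 88.0
t: 1.5
ee_pos: [241.4, -571.1, 232.2]
orientation: [-1.875, -2.505, -0.012]
ft_force: [-0.0, 0.3, 0.2]
width: -0.0
t1.50 case x -503.0 y -500.9 z 232.2 | toolyaw-casey 0.024 zaxis [-0.005  0.014 -1.   ] F [-0.   0.3  0.2] w -0.0
```

```bash
python3 -m crank '[{"travel":[0.4,0.5,0],"turn":0.25},{"travel":[0.4,0.5,0],"turn":0},{"travel":[0.4,0.5,0],"turn":0},{"travel":[0.4,0.5,0],"turn":0},{"travel":[0.4,0.5,0],"turn":0},{"travel":[0.4,0.5,0],"turn":0},{"travel":[0.4,0.5,0],"turn":0},{"travel":[0.4,0.5,0],"turn":0},{"travel":[0.4,0.5,0],"turn":0},{"travel":[0.4,0.5,0],"turn":0}]'
python3 -c "from h import *;st()"
```

```text
t: 2.5
ee_pos: [433.3, -304.6, 231.3]
orientation: [-1.908, -2.473, -0.013]
ft_force: [0.2, -0.5, 0.6]
width: 0.8
t2.50 case x -248.7 y -293.2 z 231.3 | toolyaw-casey -0.006 zaxis [-0.009  0.018 -1.   ] F [ 0.2 -0.5  0.6] w 0.8
```

```bash
python3 -m crank '[{"travel":[0.36,0.5,0.05],"turn":0},{"travel":[0.36,0.5,0.05],"turn":0},{"travel":[0.36,0.5,0.05],"turn":0},{"travel":[0.36,0.5,0.05],"turn":0},{"travel":[0.36,0.5,0.05],"turn":0},{"travel":[0.36,0.5,0.05],"turn":0},{"travel":[0.36,0.5,0.05],"turn":0},{"travel":[0.36,0.5,0.05],"turn":0},{"travel":[0.36,0.5,0],"turn":0},{"travel":[0.3,0.3,0],"turn":0},{"travel":[0,0,0],"turn":0}]'
python3 - <<'E'
from h import *
st()
for n in("top","scene"): cv2.imwrite(f"pics/{n}1.png",imaging.get_image(n))
a=cv2.imread("pics/top1.png")[130:350,180:460];b=cv2.imread("pics/scene1.png")[100:320,200:440]
cv2.imwrite("pics/m1.png",cv2.resize(cv2.convertScaleAbs(np.hstack([a,b]),alpha=1.6),None,fx=1.5,fy=1.5))
E
```

```text
t: 3.6
ee_pos: [626.4, -57.2, 209.1]
orientation: [-1.9, -2.472, -0.01]
ft_force: [-0.6, 0.4, -0.5]
width: 0.1
t3.60 case x 2.0 y -104.3 z 209.1 | toolyaw-casey -0.002 zaxis [-0.015  0.019 -1.   ] F [-0.6  0.4 -0.5] w 0.1
```

View pics/m1.png

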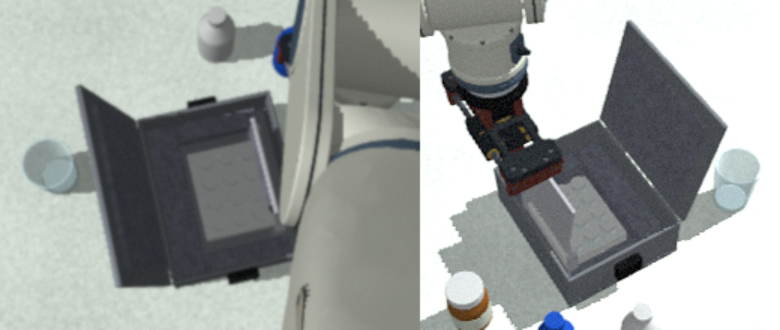

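```bash
python3 -m crank '[{"travel":[0.1,0,0.32],"turn":0},{"travel":[0.1,0,0.32],"turn":0},{"travel":[0.1,0,0.32],"turn":0},{"travel":[0.1,0,0.3],"turn":0},{"travel":[0,0,0],"turn":0}]'
python3 - <<'E'
from h import *
st()
r=70
for th in (1.45,1.3,1.15,1,.85,.7,.55,.4,.3,.2,.1,0,-.03):
    y=-60+r*np.cos(th)-6*np.sin(th);z=55+r*np.sin(th)+6*np.cos(th);print(th,"tcp y %.0f z %.0f"%(y-10,z+17))
E
```

```text
t: 4.2
ee_pos: [615.5, -44.2, 145.0]
orientation: [-1.908, -2.465, -0.005]
ft_force: [0.4, 0.9, 0.3]
width: 0.6
t4.20 case x -5.2 y -88.9 z 145.0 | toolyaw-casey -0.009 zaxis [-0.017  0.018 -1.   ] F [0.4 0.9 0.3] w 0.6
1.45 tcp y -68 z 142
1.3 tcp y -57 z 141
1.15 tcp y -47 z 138
1 tcp y -37 z 134
0.85 tcp y -28 z 129
0.7 tcp y -20 z 122
0.55 tcp y -13 z 114
0.4 tcp y -8 z 105
0.3 tcp y -5 z 98
0.2 tcp y -3 z 92
0.1 tcp y -1 z 85
0 tcp y 0 z 78
-0.03 tcp y 0 z 76
```

```bash
python3 -m crank '[{"travel":[0.22,0,0],"turn":0},{"travel":[0.22,0,0],"turn":0},{"travel":[0.2,0,0.04],"turn":0},{"travel":[0.2,0,0.06],"turn":0},{"travel":[0.2,0,0.08],"turn":0},{"travel":[0,0,0],"turn":0}]'
python3 - <<'E'
from h import *
st()
b=imaging.get_image("scene")[100:320,200:440]
cv2.imwrite("pics/s2.png",cv2.resize(cv2.convertScaleAbs(b,alpha=1.6),None,fx=2.5,fy=2.5))
E
```

```text
t: 4.8
ee_pos: [601.8, 8.1, 139.6]
orientation: [-1.913, -2.466, -0.008]
ft_force: [-0.0, -0.4, 0.7]
width: 0.6
t4.80 case x -4.9 y -34.9 z 139.6 | toolyaw-casey -0.011 zaxis [-0.013  0.016 -1.   ] F [-0.  -0.4  0.7] w 0.6
```

View pics/s2.png

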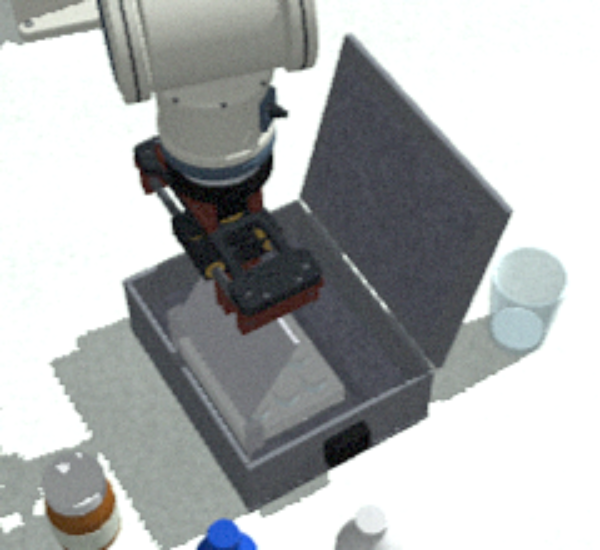

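The scene crop shows the flap leaning forward under the fingertips at about (270,320), with the cover still open. I'll continue the arc.

```bash
python3 -m crank '[{"travel":[0.16,0,0.16],"turn":0},{"travel":[0.16,0,0.16],"turn":0},{"travel":[0.14,0,0.18],"turn":0},{"travel":[0.1,0,0.18],"turn":0},{"travel":[0.06,0,0.15],"turn":0},{"travel":[0,0,0],"turn":0}]'
python3 -c "from h import *;st()"
```

```text
t: 5.45
ee_pos: [593.6, 41.3, 95.2]
orientation: [-1.913, -2.467, -0.009]
ft_force: [-0.0, -0.5, 0.2]
width: 0.1
t5.45 case x -4.2 y -0.6 z 95.2 | toolyaw-casey -0.011 zaxis [-0.012  0.017 -1.   ] F [-0.  -0.5  0.2] w 0.1
```

```bash
python3 -m crank '[{"travel":[0.03,0,0.14],"turn":0},{"travel":[0,0,0.1],"turn":0},{"travel":[0,0,0.06],"turn":0},{"travel":[0,0,0],"turn":0}]'
python3 -c "from h import *;st()"
```

```text
t: 5.85
ee_pos: [593.0, 43.1, 78.6]
orientation: [-1.913, -2.466, -0.009]
ft_force: [0.2, 0.5, 0.0]
width: 0.3
t5.85 case x -4.3 y 1.3 z 78.6 | toolyaw-casey -0.011 zaxis [-0.013  0.017 -1.   ] F [0.2 0.5 0. ] w 0.3
```

```bash
python3 -m crank '[{"travel":[0,0,0.05],"turn":0},{"travel":[0,0,0.04],"turn":0}]'
python3 -m crank '[{"travel":[0,0,0.04],"turn":0},{"travel":[0,0,0.03],"turn":0}]'
python3 -c "from h import *;st()"
```

```text
t: 6.05
ee_pos: [593.3, 43.1, 77.9]
orientation: [-1.914, -2.465, -0.009]
ft_force: [-8.9, -0.4, 26.6]
width: 0.1
t: 6.25
ee_pos: [593.2, 43.0, 78.2]
orientation: [-1.914, -2.465, -0.009]
ft_force: [-3.8, 0.8, 10.3]
width: 0.3
t6.25 case x -4.2 y 1.2 z 78.2 | toolyaw-casey -0.012 zaxis [-0.013  0.018 -1.   ] F [-3.8  0.8 10.3] w 0.3
```

The fingers met the hard stop at z 78. I'll lift straight up and look.

```bash
python3 -m crank '[{"travel":[0,0,0],"turn":0},{"travel":[0,0,-0.3],"turn":0},{"travel":[0,0,-0.5],"turn":0},{"travel":[0,0,-0.5],"turn":0},{"travel":[0,0,-0.5],"turn":0},{"travel":[0,0,-0.5],"turn":0},{"travel":[0,0,-0.5],"turn":0},{"travel":[0,0,-0.5],"turn":0},{"travel":[0,0,-0.5],"turn":0},{"travel":[0,0,-0.5],"turn":0},{"travel":[0,0,-0.5],"turn":0},{"travel":[0,0,-0.5],"turn":0}]'
python3 - <<'E'
from h import *
st()
b=imaging.get_image("scene")[60:320,170:450]
cv2.imwrite("pics/s3.png",cv2.resize(cv2.convertScaleAbs(b,alpha=1.6),None,fx=2.2,fy=2.2))
E
```

```text
t: 7.45
ee_pos: [594.4, 36.1, 360.6]
orientation: [-1.917, -2.463, -0.007]
ft_force: [0.2, 0.4, -0.3]
width: 0.6
t7.45 case x -4.8 y -5.9 z 360.6 | toolyaw-casey -0.014 zaxis [-0.013  0.016 -1.   ] F [ 0.2  0.4 -0.3] w 0.6
```

View pics/s3.png

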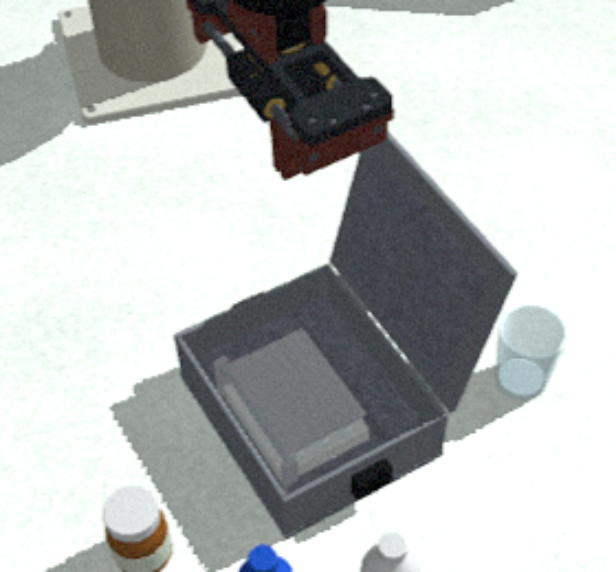

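The flap lies flat at crop (290,395) and the cover is unmoved. Next I go over the cover's edge to its outer side.

```bash
python3 -m crank '[{"travel":[0.4,0,0],"turn":0.1},{"travel":[0.47,0,0],"turn":0},{"travel":[0.47,0,0],"turn":0},{"travel":[0.47,0,0],"turn":0},{"travel":[0.47,0,0],"turn":0},{"travel":[0.47,0,0],"turn":0},{"travel":[0.47,0,0],"turn":0},{"travel":[0.47,0,0],"turn":0},{"travel":[0.1,0,0],"turn":0},{"travel":[0,0,0],"turn":0}]'
python3 - <<'E'
from h import *
st()
a=imaging.get_image("top")[130:350,150:430];b=imaging.get_image("scene")[60:280,230:510]
cv2.imwrite("pics/m4.png",cv2.resize(cv2.convertScaleAbs(np.hstack([a,b]),alpha=1.6),None,fx=1.4,fy=1.4))
r=150
for th in (1.57,1.4,1.2,1,.8,.6,.4,.2,.1,0):
    print(th,"tcp y %.0f z %.0f"%(100-r*np.cos(th)+9.5*np.sin(th),75.5+17+r*np.sin(th)+9.5*np.cos(th)))
E
```

```text
t: 8.5
ee_pos: [549.9, 224.1, 378.0]
orientation: [-1.943, -2.461, -0.026]
ft_force: [-0.7, 1.4, 0.1]
width: 0.6
t8.50 case x 0.9 y 187.3 z 378.0 | toolyaw-casey -0.028 zaxis [ 0.006  0.017 -1.   ] F [-0.7  1.4  0.1] w 0.6
1.57 tcp y 109 z 243
1.4 tcp y 84 z 242
1.2 tcp y 55 z 236
1 tcp y 27 z 224
0.8 tcp y 2 z 207
0.6 tcp y -18 z 185
0.4 tcp y -34 z 160
0.2 tcp y -45 z 132
0.1 tcp y -48 z 117
0 tcp y -50 z 102
```

View pics/m4.png

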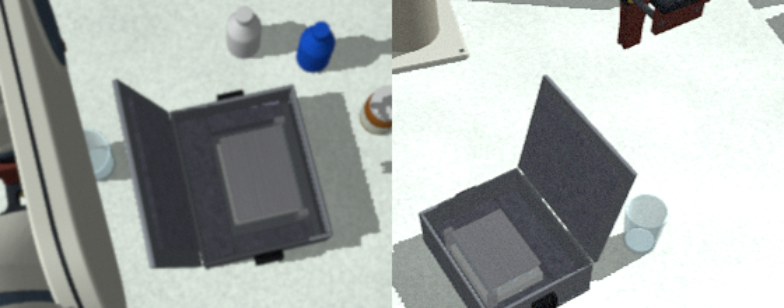

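```bash
python3 -m crank '[{"travel":[0,0,0.4],"turn":-0.25},{"travel":[0,0,0.5],"turn":0},{"travel":[0,0,0.5],"turn":0},{"travel":[0,0,0.5],"turn":0},{"travel":[0,0,0.45],"turn":0},{"travel":[0,0,0.2],"turn":0},{"travel":[0,0,0],"turn":0}]'
python3 - <<'E'
from h import *
st()
b=imaging.get_image("scene")[60:280,230:510]
cv2.imwrite("pics/s5.png",cv2.resize(cv2.convertScaleAbs(b,alpha=1.6),None,fx=2.2,fy=2.2))
E
```

```text
t: 9.3
ee_pos: [554.5, 217.9, 248.4]
orientation: [-1.925, -2.481, -0.03]
ft_force: [0.1, -0.3, 0.5]
width: 0.4
t9.30 case x 3.8 y 180.1 z 248.4 | toolyaw-casey -0.011 zaxis [ 0.011  0.016 -1.   ] F [ 0.1 -0.3  0.5] w 0.4
```

View pics/s5.png

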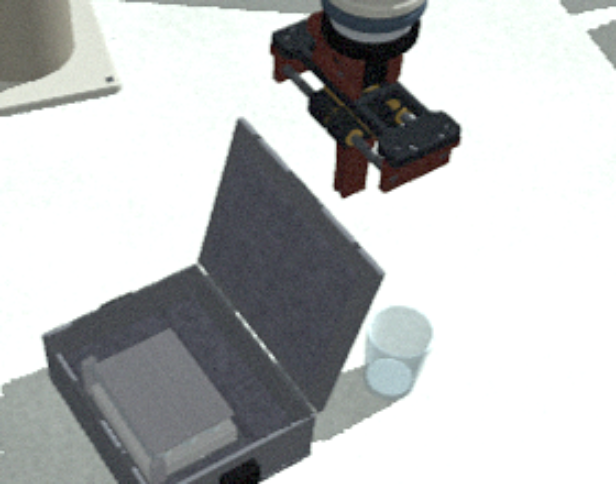

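The fingertip is at crop (350,190), clear behind the cover, with the beaker well below. Now I push.

```bash
python3 -m crank '[{"travel":[-0.3,0,0.02],"turn":0},{"travel":[-0.3,0,0.02],"turn":0},{"travel":[-0.3,0,0.02],"turn":0},{"travel":[-0.3,0,0.02],"turn":0},{"travel":[-0.3,0,0.02],"turn":0},{"travel":[-0.3,0,0.02],"turn":0},{"travel":[0,0,0],"turn":0}]'
python3 - <<'E'
from h import *
st()
b=imaging.get_image("scene")[60:280,230:510]
cv2.imwrite("pics/s6.png",cv2.resize(cv2.convertScaleAbs(b,alpha=1.6),None,fx=2.2,fy=2.2))
E
```

```text
t: 10.05
ee_pos: [582.4, 123.5, 247.4]
orientation: [1.925, 2.477, 0.046]
ft_force: [-0.6, -0.3, -0.2]
width: -0.0
t10.05 case x 6.3 y 81.7 z 247.4 | toolyaw-casey -0.012 zaxis [ 0.021  0.02  -1.   ] F [-0.6 -0.3 -0.2] w -0.0
```

View pics/s6.png

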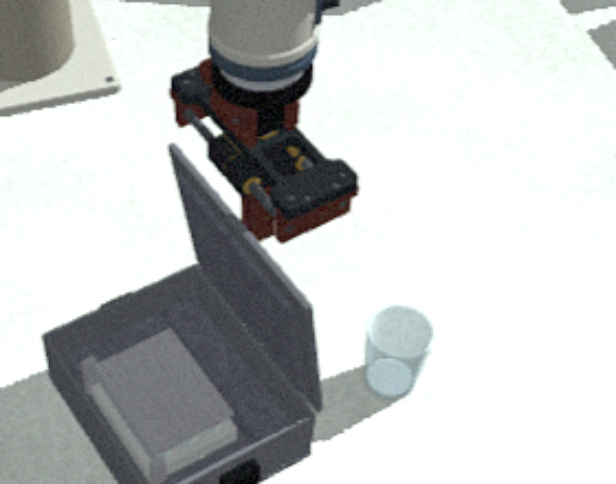

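The fingers are on the outer face and the cover is leaning inward, edge through crop (245,228). I'll follow the arc.

```bash
python3 -m crank '[{"travel":[-0.26,0,0.14],"turn":0},{"travel":[-0.26,0,0.12],"turn":0},{"travel":[-0.26,0,0.12],"turn":0},{"travel":[-0.26,0,0.14],"turn":0},{"travel":[-0.24,0,0.16],"turn":0},{"travel":[-0.22,0,0.18],"turn":0},{"travel":[0,0,0],"turn":0}]'
python3 - <<'E'
from h import *
st()
b=imaging.get_image("scene")[60:280,230:510]
cv2.imwrite("pics/s7.png",cv2.resize(cv2.convertScaleAbs(b,alpha=1.6),None,fx=2.2,fy=2.2))
E
```

```text
t: 10.8
ee_pos: [602.9, 45.9, 198.6]
orientation: [1.924, 2.478, 0.043]
ft_force: [-0.3, 0.5, 0.7]
width: 0.2
t10.80 case x 6.0 y 1.4 z 198.6 | toolyaw-casey -0.011 zaxis [ 0.02   0.019 -1.   ] F [-0.3  0.5  0.7] w 0.2
```

View pics/s7.png

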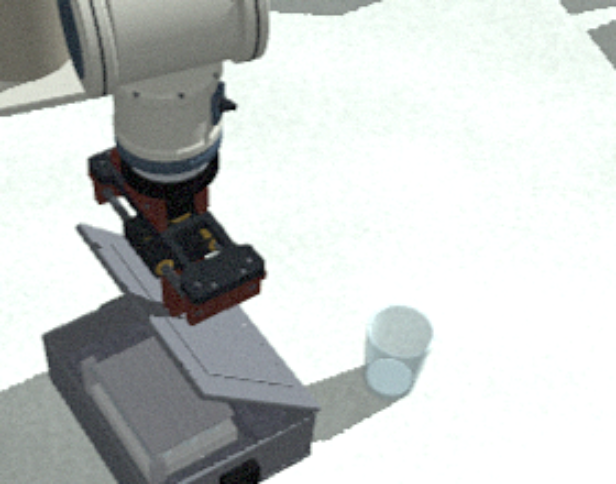

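```bash
python3 -m crank '[{"travel":[-0.18,0,0.2],"turn":0},{"travel":[-0.18,0,0.22],"turn":0},{"travel":[-0.15,0,0.24],"turn":0},{"travel":[-0.13,0,0.24],"turn":0},{"travel":[-0.08,0,0.26],"turn":0},{"travel":[-0.06,0,0.26],"turn":0},{"travel":[0,0,0],"turn":0}]'
python3 -c "from h import *;st()"
```

```text
t: 11.55
ee_pos: [614.0, 7.1, 120.4]
orientation: [1.923, 2.48, 0.041]
ft_force: [-0.5, -0.6, 0.4]
width: 0.4
t11.55 case x 6.7 y -38.9 z 120.4 | toolyaw-casey -0.010 zaxis [ 0.018  0.019 -1.   ] F [-0.5 -0.6  0.4] w 0.4
```

```bash
python3 -m crank '[{"travel":[-0.05,0,0.16],"turn":0},{"travel":[0,0,0.1],"turn":0},{"travel":[0,0,0.05],"turn":0},{"travel":[0,0,0],"turn":0}]'
python3 -m crank '[{"travel":[0,0,0.04],"turn":0},{"travel":[0,0,0.04],"turn":0}]'
python3 -c "from h import *;st()"
```

```text
t: 11.95
ee_pos: [615.3, 5.4, 103.4]
orientation: [1.923, 2.481, 0.042]
ft_force: [0.7, 0.3, 0.8]
width: 0.6
t: 12.15
ee_pos: [615.7, 5.5, 100.7]
orientation: [1.921, 2.481, 0.042]
ft_force: [-7.6, -2.1, 22.0]
width: 0.5
t12.15 case x 7.8 y -40.9 z 100.7 | toolyaw-casey -0.009 zaxis [ 0.019  0.019 -1.   ] F [-7.6 -2.1 22. ] w 0.5
```

```bash
python3 -m crank '[{"travel":[0,0,0.06],"turn":0},{"travel":[0,0,0.06],"turn":0},{"travel":[0,0,0.04],"turn":0}]'
python3 -m crank '[{"travel":[0,0,-0.1],"turn":0},{"travel":[0,0,-0.3],"turn":0},{"travel":[0,0,-0.5],"turn":0},{"travel":[0,0,-0.5],"turn":0},{"travel":[0,0,-0.5],"turn":0},{"travel":[-0.3,-0.5,-0.5],"turn":0},{"travel":[-0.3,-0.5,-0.3],"turn":0},{"travel":[-0.3,-0.5,0],"turn":0},{"travel":[-0.3,-0.5,0],"turn":0},{"travel":[-0.3,-0.5,0],"turn":0},{"travel":[-0.3,-0.5,0],"turn":0},{"travel":[-0.3,-0.5,0],"turn":0},{"travel":[-0.3,-0.5,0],"turn":0},{"travel":[-0.3,-0.5,0],"turn":0},{"travel":[-0.3,-0.5,0],"turn":0},{"travel":[0,0,0],"turn":0}]'
python3 - <<'E'
from h import *
st()
a=imaging.get_image("top");b=imaging.get_image("scene")
cv2.imwrite("pics/top8.png",a);cv2.imwrite("pics/scene8.png",b)
cv2.imwrite("pics/m8.png",cv2.resize(cv2.convertScaleAbs(np.hstack([a[110:350,180:460],b[120:360,190:470]]),alpha=1.6),None,fx=1.4,fy=1.4))
E
```

```text
t: 12.45
ee_pos: [615.7, 5.5, 100.9]
orientation: [1.92, 2.481, 0.042]
ft_force: [-4.0, -2.5, 9.7]
width: 0.3
t: 14.05
ee_pos: [405.9, -211.1, 246.2]
orientation: [1.904, 2.471, 0.055]
ft_force: [-0.5, 0.2, -0.8]
width: 0.6
t14.05 case x -250.9 y -195.8 z 246.2 | toolyaw-casey -0.004 zaxis [ 0.038  0.015 -0.999] F [-0.5  0.2 -0.8] w 0.6
```

View pics/m8.png

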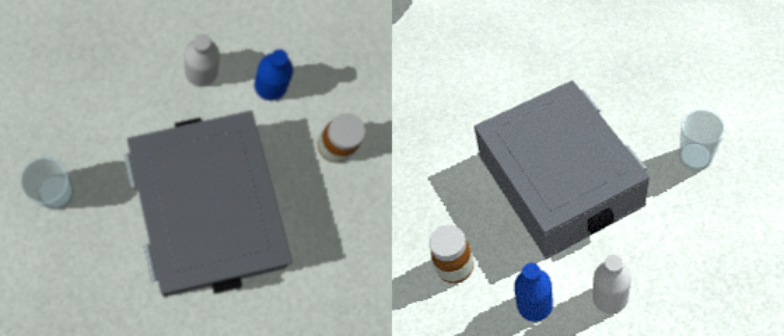

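The cover looks flat on the case, and the jar, beaker and bottle are upright. I'll measure the edge height by triangulation.

```bash
python3 - <<'E'
import cv2,numpy as np
a=cv2.imread("pics/top8.png")[180:330,260:400];b=cv2.imread("pics/scene8.png")[170:310,240:380]
f=lambda i:cv2.resize(cv2.convertScaleAbs(i,alpha=2),(int(i.shape[1]*2.8),int(i.shape[0]*2.8)),interpolation=cv2.INTER_CUBIC)
A=f(a);B=f(b);B=np.vstack([B,np.zeros((A.shape[0]-B.shape[0],B.shape[1],3),np.uint8)])
cv2.imwrite("pics/m9.png",np.hstack([A,B]))
x=cv2.imread("pics/top0.png").astype(int);y=cv2.imread("pics/top8.png").astype(int)
for n,(u,v) in dict(jar=(425,207),beak=(215,241),bot=(324,150)).items(): print(n,"mean diff",abs(x-y)[v-22:v+22,u-18:u+18].mean().round(1))
E
```

```text
jar mean diff 4.5
beak mean diff 2.1
bot mean diff 2.2
```

View pics/m9.png

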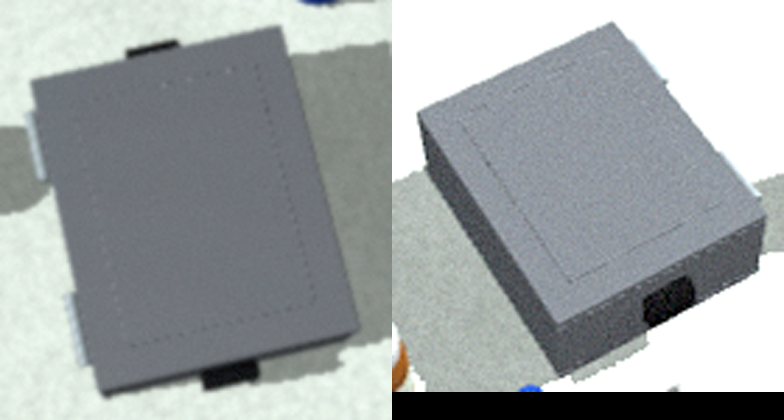

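```bash
python3 - <<'E'
from h import *
t=lambda u,v:(260+u/2.8,180+v/2.8); s=lambda u,v:(240+u/2.8,170+v/2.8)
for n,a,b in(("edge+x",(281,27),(166,322)),("edge-x",(356,330),(26,113)),("hinge+x",(33,80),(373,212)),("hinge-x",(100,386),(220,22))): print(n,case(tri(t(*a),s(*b))))
st()
E
```

```text
edge+x [108.7 -89.4  83.7]
edge-x [-108.   -88.1   80.3]
hinge+x [109.4  86.4  85.5]
hinge-x [-105.5   86.2   84.9]
t14.15 case x -248.8 y -195.3 z 246.4 | toolyaw-casey -0.003 zaxis [ 0.04   0.015 -0.999] F [-0.3 -0.3 -0.1] w 0.5
```

Edge height is 80–84 mm and hinge side about 85 mm, against 83.5–85 mm expected when shut. With the hard stop felt as well, the cover is shut, so I'm handing in.

```bash
python3 -c "from workcell import workorder; print(workorder.close_job())"
```

```text
the job is handed in; nothing more can be done
None
```

The vial case is closed and the job is handed in at about 14 s of the 54 s allowed. I folded the flap flat with the closed fingertips, went over the cover's edge to its outer face, swung it down and pressed it shut. I then backed the arm clear.

- **Flap:** the fingertips met its hard stop at about 61 mm, with up to 27 N read on the force sensor, and the picture afterwards showed it lying flat with the cover still open.
- **Cover:** the fingertips met its hard stop at about 84 mm, with about 22 N. By triangulation afterwards its free edge is 80–84 mm high and its hinge side about 85 mm, which fits "shut" within the measuring error. The two edge corners disagree by about 3 mm, which I put down to pixel picking.
- **Jar, beaker and bottle:** all three look upright and where they began. The before-and-after top pictures barely differ there; the jar differs slightly more than the others. I took that for a change of shadow and did not re-measure it.
- **Robot at the end:** it touches nothing, and the measured force is near 0 N.

No check failed. The hand-in gave no verdict, so I have only these checks to go on.

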